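# Show the brass bangle to the inspection camera

### The job

Lift the chest's lid fully open onto its stop so that it stays there, then take the brass bangle out of its slot and present it to the inspection camera: hold it still in the air with its middle at the focus point straight out in front of the lens, facing the lens squarely so that the camera looks straight through the ring. Finish while still holding it there in the gripper; leave the copper and steel bangles in the chest, leave the mallet and tube alone, and do not bump the camera or its stand.

Things in the scene. Friction and masses are not known exactly. Their poses are not given: they have to be found in the camera images.
- chest: Dark wooden chest, fixed, 170 (x) x 250 (y) x 90 mm high, walls and floor 6 mm. Origin: centre of its underside; x runs from the front (robot side) to the hinge side. A grey cradle 22 mm thick on its floor has three slots (74 mm along x, 15 mm along y) at x = -10, y = -70, 0, +70 mm, each with a bangle standing on edge on the chest floor, the bangle's axis along the chest's y
- lid (a joint): Angle of the chest's lid (rad): 0 shut, grows as it opens upward about the hinge on the chest's far (+x) upper rim; 1.75 = resting on its stop, leaning back a little past upright. Stiff hinge: the lid stays at whatever angle it is left. The lid is 170 x 250 x 8 mm, 0.3 kg; about 5 N at the handle lifts it
- lid_hinge (a point): Point on the hinge line, in the middle of the lid's width, 90 mm above the bench. The frame turns with the lid; with the lid shut its axes are those of the chest
- lid_handle (a point): Middle of the brass bar handle on top of the lid: a round bar 100 mm long along the chest's y, 11 mm thick, its middle 35 mm off the lid's top, with a post at each end. In the lid's frame it is 140 mm in front of (-x) and 43 mm above the hinge line. The frame turns with the lid
- brass_center (a point): Centre (in the hole) of the brass (yellow) bangle, the one to show: a ring 70 mm outside, 60 mm inside diameter, band 12 mm wide along its axis, 0.1 kg. The frame's y is the ring's axis. In its slot it stands on edge, axis level, centre 41 mm and top 76 mm above the bench; the band's top can be pinched from above across its 12 mm width
- copper_center (a point): Centre of the copper (reddish) bangle, same size, in another slot; stays there
- steel_center (a point): Centre of the steel (grey) bangle, same size, in another slot; stays there
- stand: Inspection camera stand, fixed: round foot 110 mm across, post 20 mm thick, fork on top; origin at the centre of the foot's underside, x pointing away from where the camera looks. The camera head (blue, 80 x 50 x 50 mm, black lens with a white 60 mm ring light in front) pivots in the fork 285 mm above the origin and is clamped looking downward at a tilt that varies
- lens (a point): Centre of the lens glass, 61 mm in front of the head's pivot. Axes as for focus
- focus (a point): The focus point, where the bangle's centre must be: 144 mm out from the lens glass along the line of sight. Frame fixed to the camera head: x is the line of sight, pointing from the focus back to the lens (upward by the tilt, 0.15 to 0.5 rad); y is level; z is the camera's own up. A wire gauge under the lens, parallel to the line of sight, ends in a red bead (14 mm) 65 mm from the focus along -z
- tube_center (a point): Centre of an upright dark steel tube on the bench, 44 mm across, 120 mm tall, loose; leave alone
- mallet_center (a point): Middle of the head of a mallet lying on the bench: brown head 56 mm thick, 90 mm long along y, wooden handle 225 mm long along -x; leave alone

How it is judged (in metres and radians):
On the way, in this order (a step that is already met when the one before it is completed fails the run):
1. the lid is open on its stop, the brass bangle still in the chest (value of joint lid above 1.66 rad and height (world z) of brass_center below 0.06 m), for 0.2 s.
2. the brass bangle is lifted clear of the chest in the gripper, the lid still open (value of joint lid above 1.66 rad and height (world z) of brass_center above 0.13 m and contact force between brass_bangle and the fingers above 1 N), for 0.2 s.
At the end, for the whole second after the job is handed in: Brass bangle held still in the gripper, touching neither stand nor chest, centre within 22 mm of the focus, axis within 0.2 rad of the line of sight (either face); lid on its stop (above 1.66 rad); other bangles, tube and mallet within 30 mm of their start (distance between brass_center and focus below 0.022 m and angle between the y axis of brass_center and the x axis of focus, either way round below 0.2 rad and contact force between brass_bangle and the fingers above 1 N and contact force between brass_bangle and stand below 0.1 N and contact force between brass_bangle and chest below 0.1 N and linear speed of brass_bangle below 0.02 m/s and angular speed of brass_bangle below 0.3 rad/s and value of joint lid above 1.66 rad and distance of each of copper_center, steel_center, tube_center, mallet_center from where it was at the start of the episode below 0.03 m); the arm keeps its last pose, push and grip.
It fails at once if another bangle, the tube or the mallet is moved more than 30 mm (distance of any of copper_center, steel_center, tube_center, mallet_center from where it was at the start of the episode above 0.03 m).
It fails at once if the camera or its stand is bumped (more than 4 N) (contact force between any of the arm, the fingers, brass_bangle and stand above 4 N).
It also fails if it takes over 56 s, if anything falls off the work surface, if the arm or the gripper's body presses on something with over 40 N, if the wrist force passes 120 N, or if a joint passes its speed limit or range.

### The arm

A 6-joint arm with a two-finger parallel gripper is mounted at the origin on the work surface. World frame = base frame: x ahead of the robot, y to its left, z up, the work surface at z = 0. Lengths are in m, angles in degrees, forces in N, time in s.
With the tool pointing down it reaches from about 0.4 to 0.825 m from the base axis. Payload 7 kg.
Tool frame: the origin (TCP) lies on the centre line of the jaws, within the pads' length; the fingertips stand 22 mm ahead of it and the grasp point (between the pads) lies 3 mm ahead of it; z points along the fingers, y is the line along which they close (so a half turn about z gives the same grasp; the last joint's range is limited). The gripper opens to 88 mm and grips with 3 to 60 N. Pads are 19 mm wide; open, the fingers measure 130 mm over their backs; the gripper's body (78 mm by 193 mm) begins 47 mm behind the grasp point.
Start: joints at [-50.357, 20.546, 0.682, 0, -70.136, -16.507], TCP at [0.265, -0.621, 0.249] pointing down, gripper open.
Joint ranges: [-176.03, 176.03], [-82.01, 121.73], [-58.28, 71.71], [-173.87, 95.51], [-174.79, -0.11], [-173.66, 173.66]. Speed limits (degrees/s): [136.94, 136.94, 172.46, 180, 180, 180].

### API

Orientations are given as [roll, pitch, yaw] about the fixed x, y, z axes, in that order (R = Rz(yaw) Ry(pitch) Rx(roll)).
In Python, from plant import get_state, cams, r gives the robot as it stands.
- The arm moves only by the tool apply_moves, never from a script. Its argument "targets" is a list of rows, each an object with "dp": the shift along the world's x, y, z in m, a list of three; "yaw": the turn about the world's z in degrees. In form: [{"dp": [x, y, z], "yaw": yaw}, ...]. A call has 1 to 20 rows; each row is the pose to reach, as a shift and turn from the pose commanded when the call began; what a row does not reach only later rows make up. A row lasts 1/12 s, in which the tool goes at most 41.7 mm and 7.16 degrees, less where a joint would pass 70% of its speed; a pose out of reach is approached as far as the arm can. A call with a gripper value outside its range is refused whole. "grip" is the gripper command: -1 is fully open, 1 is shut, values between are in proportion, set as the call begins (left out, the last holds). The fingers move at their own pace and stop on an object; "squeeze" is the grip in N (left out, the last holds). Time passes only in rows, so rows that repeat a pose let the fingers close. It gives the time, the measured TCP pose, the force, the opening and the grip force at its end, in the units of the state.
- get_state(): the state, without advancing time (a new reading comes with each control period).
- cams.capture(name): name is "side" or "top"; returns a dict with "image" (400x640x3 uint8, red, green, blue), "range_z" (400x640 float32, m along the optical axis (not along the pixel's ray), 0 where there is no reading), "fx", "fy", "cx", "cy" (pixels), "R" (3x3) and "t" (3): a world point X has camera coordinates R X + t. Camera axes: x right, y down, z forward; pixel columns grow to the right and rows downward; lengths in m; the calibration is good to about 2 mm. A picture is of the moment at which its call begins.
- r.close_job(): hands the job in; it is judged then, once.
The state is a dict: "time_s": time; "joints": joint angles; "qd": joint speeds; "joint_torque": joint torques, N m; "tcp_pos": TCP position; "eef_rot": TCP orientation; "contact_force": force on the tool from outside, world axes, zero at the start; "moment": the same for the moment, N m; "gripper_width": finger opening in m; "gripper_force": force on a finger pad.
Only numpy, scipy, OpenCV 4.12 (cv2) and the standard library are available. Lean on these libraries where they do the work, as an engineer would, in place of code of your own. Each camera call takes 0.05 s, during which the arm holds its last target. There are 200 camera calls.

## Working session

There is one attempt and no reset: what is moved stays moved. The work goes in short steps, Python scripts to look and compute and a tool call to move; the robot and the scene stay as the last step left them, time stands still between calls to the robot, and variables do not carry over. Pictures are saved under pics/ and viewed, at most 10 in all, crops included, and the job is handed in when it is done.

Besides the shell and the picture viewer there is one more tool, called after ">>>" as name(argument=value, ...) on one line, values as JSON. apply_moves: Moves the arm, as the interface text tells. Its arguments: {"type":"object","properties":{"targets":{"type":"array","items":{"type":"object","properties":{"dp":{"type":"array","items":{"type":"number"}},"yaw":{"type":"number"}}}},"grip":{"type":"number"},"squeeze":{"type":"number"}},"required":["targets"]}

```bash
mkdir -p pics; cat > h.py <<'E'
import numpy as np, cv2
from plant import get_state, cams, r
def pts(c):
    z=c["range_z"]; v,u=np.mgrid[:z.shape[0],:z.shape[1]]
    P=np.stack([(u-c["cx"])/c["fx"]*z,(v-c["cy"])/c["fy"]*z,z],-1)
    W=(P-np.array(c["t"]))@np.array(c["R"])
    W[z<=0]=np.nan
    return W
def save(c,n): cv2.imwrite("pics/"+n,c["image"][:,:,::-1])
E
python3 - <<'E'
from h import *
for n in("top","side"):
    c=cams.capture(n); save(c,n+"0.png"); np.savez(n+"0.npz",**c)
    print(n,-np.array(c["R"]).T@c["t"],c["fx"],np.array(c["R"])[2])
print(get_state())
E
```

```text
top [ 0.32388357 -0.06384792  1.3710152 ] 452.1768572806965 [ 0.18090171 -0.02003546 -0.98329708]
side [0.53811164 0.66480508 1.04070243] 454.385886349768 [ 0.01727731 -0.65266846 -0.75744662]
{'time_s': 0.1, 'joints': array([-5.03565335e+01,  2.05875936e+01,  6.40072332e-01, -1.74016422e-02,
       -7.01326411e+01, -1.65050477e+01]), 'qd': array([ 0.09205497, -0.03319241,  0.12367834,  0.20198319, -0.0713526 ,
       -0.04032922]), 'joint_torque': array([-1.30023684e-03, -5.84164166e+01,  2.93753207e+01,  7.01566458e+00,
        1.01702206e-02, -5.57185717e-05]), 'tcp_pos': array([ 0.26505974, -0.62037135,  0.24772238]), 'eef_rot': array([ 1.79918493e+02, -7.09074101e-03, -1.56867501e+02]), 'contact_force': array([ 0.25067456, -0.52416702, -0.30764123]), 'moment': array([-0.00909597,  0.02336066,  0.01038096]), 'gripper_force': 0.0, 'gripper_width': 0.08765152102388958}
```

View pics/top0.png

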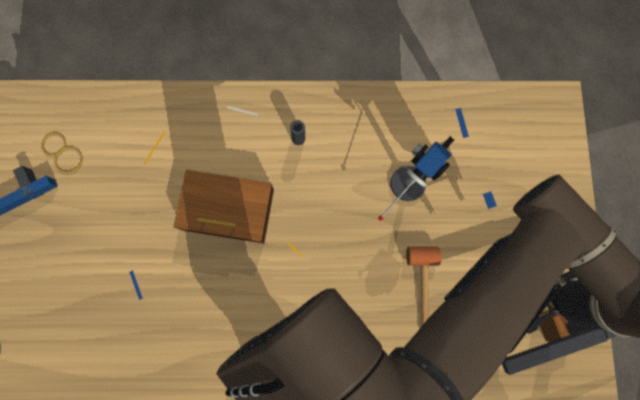

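View pics/side0.png

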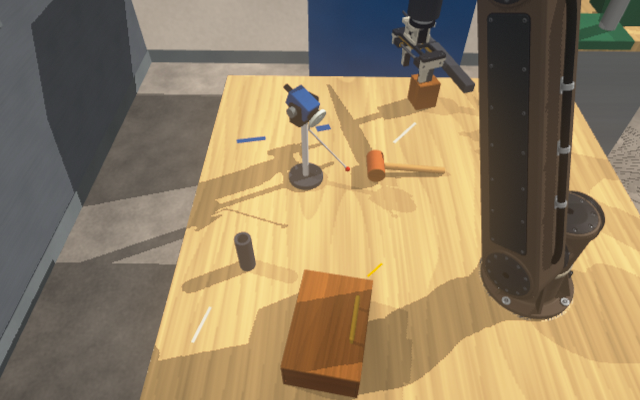

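Both views show the layout. In the top view the chest is at (224,206) with its handle at (216,222), the stand foot at (408,184), the red bead at (380,218), the tube at (298,132) and the mallet head at (424,257). In the side view the bead is at (347,169).

```bash
cat > m.py <<'E'
from h import *
from scipy.optimize import brentq
for n in("top","side"):
    c=dict(np.load(n+"0.npz")); W=pts(c); hsv=cv2.cvtColor(c["image"],cv2.COLOR_RGB2HSV); H,S,V=[hsv[...,i].astype(int) for i in range(3)]
    z=W[...,2]
    bx=dict(top=(slice(205,230),slice(370,392)),side=(slice(158,180),slice(338,357)))[n]
    m=np.zeros(H.shape,bool); m[bx]=((H<8)|(H>172))[bx]&(S[bx]>150)&(V[bx]>80)
    v,u=np.nonzero(m); print(n,"bead px",u.mean(),v.mean(),len(u),"range pt",np.nanmedian(W[m],0))
    R=np.array(c["R"]); o=-R.T@c["t"]; d=R.T@[(u.mean()-c["cx"])/c["fx"],(v.mean()-c["cy"])/c["fy"],1]
    np.save(n+"ray.npy",[o,d])
    # handle
    cb=dict(top=(slice(160,250),slice(165,280)),side=(slice(265,395),slice(275,380)))[n]
    m=np.zeros(H.shape,bool); m[cb]=(z[cb]>.118)&(z[cb]<.16); P=W[m]
    print(" handle",len(P),np.nanmedian(P,0),P.min(0),P.max(0))
    m[:]=0; m[cb]=(z[cb]>.09)&(z[cb]<.105); P=W[m]; rc=cv2.minAreaRect((P[:,:2]*1000).astype(np.float32)); print(" lid",len(P),np.median(P[:,2]),rc,cv2.boxPoints(rc).tolist())
    # foot: dark low pixels
    fb=dict(top=(slice(160,210),slice(380,430)),side=(slice(155,195),slice(280,330)))[n]
    m[:]=0; m[fb]=(z[fb]>.006)&(z[fb]<.04)&(V[fb]<110); P=W[m]; print(" foot",len(P),np.median(P,0),cv2.minEnclosingCircle((P[:,:2]*1000).astype(np.float32)))
    m[:]=0; m[fb[0].start-80:fb[0].stop,fb[1].start-20:fb[1].stop+40]=1; m&=(H>100)&(H<125)&(S>120)&(z>.2); P=W[m]; print(" head",len(P),np.median(P,0),P.min(0),P.max(0))
    tb=dict(top=(slice(115,150),slice(285,312)),side=(slice(225,275),slice(230,260)))[n]
    m[:]=0; m[tb]=(z[tb]>.1)&(z[tb]<.13); print(" tube",np.median(W[m],0))
(o1,d1),(o2,d2)=np.load("topray.npy"),np.load("sideray.npy")
s=np.linalg.lstsq(np.stack([d1,-d2],1),o2-o1,rcond=None)[0]; a,b=o1+s[0]*d1,o2+s[1]*d2; B=(a+b)/2; print("bead tri",B,np.linalg.norm(a-b))
t=brentq(lambda t:.285-.205*np.sin(t)-.065*np.cos(t)-B[2],-.2,1.0); print("tilt",t,"horiz",.205*np.cos(t)-.065*np.sin(t))
E
python3 m.py
```

```text
top bead px 380.1818181818182 217.8181818181818 11 range pt [ 0.47438966 -0.25567895  0.15322794]
 handle 158 [0.46808648 0.18995501 0.13754573] [0.45659603 0.13675835 0.1306664 ] [0.48290768 0.24367746 0.1434056 ]
 lid 5042 0.09849721799843714 ((523.3799438476562, 182.54808044433594), (251.27874755859375, 170.7338409423828), 80.61817932128906) [[418.674072265625, 72.50517272949219], [587.1241455078125, 44.67335510253906], [628.0858154296875, 292.59100341796875], [459.6357421875, 320.42279052734375]]
 foot 705 [ 0.58987552 -0.35530719  0.01826994] ((600.5602416992188, -366.6768798828125), 54.79891586303711)
 head 666 [ 0.59569154 -0.36412892  0.30885823] [ 0.55882759 -0.4007131   0.24831995] [ 0.63370601 -0.32538266  0.32790209]
 tube [ 0.74430303 -0.02907666  0.1180077 ]
side bead px 347.38461538461536 168.6153846153846 13 range pt [ 0.47723493 -0.25274618  0.15472912]
 handle 228 [0.46982269 0.19555588 0.13865437] [0.45700385 0.13846997 0.13173614] [0.48180033 0.24531206 0.14380579]
 lid 7495 0.09957438463585062 ((523.3203735351562, 180.98272705078125), (253.49444580078125, 170.21214294433594), 80.77771759033203) [[419.0012512207031, 69.51336669921875], [587.01318359375, 42.23431396484375], [627.6395263671875, 292.45208740234375], [459.6275634765625, 319.73114013671875]]
 foot 439 [ 0.60661663 -0.36065784  0.01900161] ((599.9097900390625, -363.3241882324219), 54.52246856689453)
 head 307 [ 0.59428958 -0.36087815  0.30865734] [ 0.56105258 -0.3934474   0.29418607] [ 0.63096728 -0.32512827  0.32307514]
 tube [ 0.74610676 -0.02515874  0.11769395]
bead tri [ 0.47585446 -0.25645426  0.15116149] 0.0008239963629245227
tilt 0.3646783468935138 horiz 0.16833672517788195
```

Checks against the given sizes:
- **Lid:** 251x170 mm and level at 98 mm, as it should be.
- **Handle:** at (0.469, 0.191, 0.133), as predicted from the hinge.
- **Camera tilt:** about 0.365 rad. The bead's horizontal distance from the stand is 0.165 m against 0.168 m predicted.
- **Focus:** about (0.457, -0.240, 0.212).

I'll go to the handle, high over the camera first.

>>> apply_moves(targets=[{"dp": [0, 0, 0.04], "yaw": 0}, {"dp": [0, 0, 0.08], "yaw": 0}, {"dp": [0.0, 0.0, 0.12], "yaw": 0}, {"dp": [0.0, 0.02, 0.15], "yaw": 0}, {"dp": [0.204, 0.812, 0.15], "yaw": 57.5}, {"dp": [0.204, 0.812, 0.15], "yaw": 57.5}, {"dp": [0.204, 0.812, 0.15], "yaw": 57.5}, {"dp": [0.204, 0.812, 0.15], "yaw": 57.5}, {"dp": [0.204, 0.812, 0.15], "yaw": 57.5}, {"dp": [0.204, 0.812, 0.15], "yaw": 57.5}, {"dp": [0.204, 0.812, 0.15], "yaw": 57.5}, {"dp": [0.204, 0.812, 0.15], "yaw": 57.5}, {"dp": [0.204, 0.812, 0.15], "yaw": 57.5}, {"dp": [0.204, 0.812, 0.15], "yaw": 57.5}, {"dp": [0.204, 0.812, 0.15], "yaw": 57.5}, {"dp": [0.204, 0.812, 0.15], "yaw": 57.5}, {"dp": [0.204, 0.812, 0.15], "yaw": 57.5}, {"dp": [0.204, 0.812, 0.15], "yaw": 57.5}, {"dp": [0.204, 0.812, 0.15], "yaw": 57.5}, {"dp": [0.204, 0.812, 0.15], "yaw": 57.5}], grip=-1)

```text
time_s: 1.77
tcp_pos: [0.431, 0.047, 0.3988]
eef_rot: [-180.0, 0.0, -99.3]
contact_force: [1.8, -1.5, 0.2]
gripper_width: 0.0876
gripper_force: 0.0
```

>>> apply_moves(targets=[{"dp": [0.01, 0.04, -0.01], "yaw": 0}, {"dp": [0.02, 0.08, -0.02], "yaw": 0}, {"dp": [0.03, 0.12, -0.03], "yaw": 0}, {"dp": [0.038, 0.146, -0.06], "yaw": 0}, {"dp": [0.038, 0.146, -0.1], "yaw": 0}, {"dp": [0.038, 0.146, -0.14], "yaw": 0}, {"dp": [0.038, 0.146, -0.18], "yaw": 0}, {"dp": [0.038, 0.146, -0.2], "yaw": 0}, {"dp": [0.038, 0.146, -0.2], "yaw": 0}])

```text
time_s: 2.52
tcp_pos: [0.4667, 0.1891, 0.1934]
eef_rot: [179.6, -0.4, -99.4]
contact_force: [-0.2, -0.3, 0.3]
gripper_width: 0.0876
gripper_force: 0.0
```

```bash
python3 - <<'E'
from h import *
s=get_state(); print(s["tcp_pos"],s["eef_rot"],s["joints"])
c=cams.capture("side"); save(c,"s1.png")
E
```

```text
[0.46672425 0.18906306 0.19344578] [179.62063716  -0.38009548 -99.40154799] [ 44.37835783   7.27818135 -24.74221023  -0.09553072 -58.51044583
 -53.73088697]
```

View pics/s1.png

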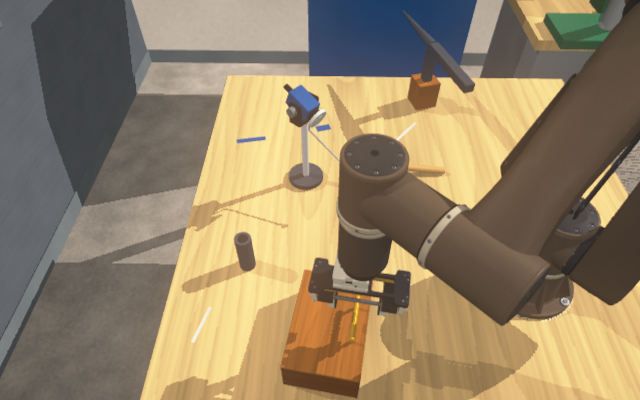

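The view shows the fingers straddling the bar, which is at about (355,315). I'll descend and close.

>>> apply_moves(targets=[{"dp": [0, 0, -0.035], "yaw": 0}, {"dp": [0, 0, -0.063], "yaw": 0}, {"dp": [0, 0, -0.063], "yaw": 0}])

```text
time_s: 2.82
tcp_pos: [0.4681, 0.1899, 0.1332]
eef_rot: [179.8, -0.2, -99.4]
contact_force: [-1.0, -1.0, -0.4]
gripper_width: 0.0874
gripper_force: 0.0
```

>>> apply_moves(targets=[{"dp": [0, 0, 0], "yaw": 0}, {"dp": [0, 0, 0], "yaw": 0}, {"dp": [0, 0, 0], "yaw": 0}, {"dp": [0, 0, 0], "yaw": 0}, {"dp": [0, 0, 0], "yaw": 0}, {"dp": [0, 0, 0], "yaw": 0}, {"dp": [0, 0, 0], "yaw": 0}, {"dp": [0, 0, 0], "yaw": 0}], grip=1, squeeze=20)

```text
time_s: 3.48
tcp_pos: [0.4695, 0.1909, 0.1358]
eef_rot: [-180.0, 0.0, -99.4]
contact_force: [0.3, -0.3, -1.1]
gripper_width: 0.0398
gripper_force: 0.0
```

```bash
python3 - <<'E'
import numpy as np
c=np.array([.9866,-.163]); p0=np.radians(162.9)
for th in np.arange(.1,1.31,.1):
    d=.1465*np.array([np.cos(p0-th)-np.cos(p0),np.sin(p0-th)-np.sin(p0)]); print(round(th,2),(d[0]*c).round(4),d[1].round(4))
E
```

```text
0.1 [ 0.0049 -0.0008] 0.0138
0.2 [ 0.0112 -0.0018] 0.027
0.3 [ 0.0187 -0.0031] 0.0395
0.4 [ 0.0275 -0.0045] 0.0511
0.5 [ 0.0373 -0.0062] 0.0619
0.6 [ 0.0481 -0.008 ] 0.0715
0.7 [ 0.0599 -0.0099] 0.0801
0.8 [ 0.0724 -0.012 ] 0.0874
0.9 [ 0.0856 -0.0141] 0.0934
1.0 [ 0.0993 -0.0164] 0.098
1.1 [ 0.1134 -0.0187] 0.1013
1.2 [ 0.1277 -0.0211] 0.103
1.3 [ 0.1421 -0.0235] 0.1034
```

>>> apply_moves(targets=[{"dp": [0, 0, 0], "yaw": 0}, {"dp": [0, 0, 0], "yaw": 0}, {"dp": [0, 0, 0], "yaw": 0}, {"dp": [0, 0, 0], "yaw": 0}, {"dp": [0, 0, 0], "yaw": 0}, {"dp": [0, 0, 0], "yaw": 0}, {"dp": [0, 0, 0], "yaw": 0}])

```text
time_s: 4.07
tcp_pos: [0.4687, 0.1909, 0.1354]
eef_rot: [179.9, -0.0, -99.4]
contact_force: [-4.0, 1.9, 2.4]
gripper_width: 0.0102
gripper_force: 20.0
```

Gripped; the opening matches the 11 mm bar. Now along the arc to about 1.2 rad.

>>> apply_moves(targets=[{"dp": [0.0049, -0.0008, 0.0138], "yaw": 0}, {"dp": [0.0112, -0.0018, 0.027], "yaw": 0}, {"dp": [0.0187, -0.0031, 0.0395], "yaw": 0}, {"dp": [0.0275, -0.0045, 0.0511], "yaw": 0}, {"dp": [0.0373, -0.0062, 0.0619], "yaw": 0}, {"dp": [0.0481, -0.008, 0.0715], "yaw": 0}, {"dp": [0.0599, -0.0099, 0.0801], "yaw": 0}, {"dp": [0.0724, -0.012, 0.0874], "yaw": 0}, {"dp": [0.0856, -0.0141, 0.0934], "yaw": 0}, {"dp": [0.0993, -0.0164, 0.098], "yaw": 0}, {"dp": [0.1134, -0.0187, 0.1013], "yaw": 0}, {"dp": [0.1277, -0.0211, 0.103], "yaw": 0}, {"dp": [0.1277, -0.0211, 0.103], "yaw": 0}])

```text
time_s: 5.15
tcp_pos: [0.5991, 0.1692, 0.2394]
eef_rot: [-179.9, -0.0, -99.4]
contact_force: [1.1, -1.1, 5.2]
gripper_width: 0.0104
gripper_force: 20.0
```

>>> apply_moves(targets=[{"dp": [0, 0, 0], "yaw": 0}, {"dp": [0, 0, 0], "yaw": 0}, {"dp": [0, 0, 0], "yaw": 0}, {"dp": [0.002, 0, 0.02], "yaw": 0}, {"dp": [0.002, 0, 0.06], "yaw": 0}, {"dp": [0.0, 0, 0.1], "yaw": 0}, {"dp": [-0.02, 0, 0.13], "yaw": 0}], grip=0.6)

```text
time_s: 5.73
tcp_pos: [0.5787, 0.1699, 0.3705]
eef_rot: [-179.9, -0.0, -99.4]
contact_force: [0.0, 0.0, 0.6]
gripper_width: 0.0172
gripper_force: 0.0
```

```bash
python3 - <<'E'
from h import *
s=get_state(); print(s["tcp_pos"],s["eef_rot"],s["joints"])
for n in("side","top"):
    c=cams.capture(n); save(c,n+"2.png")
E
```

```text
[0.57865229 0.16989655 0.3704901 ] [-1.79931454e+02 -3.41095573e-02 -9.93785941e+01] [ 3.49517708e+01  1.07489408e+01  2.86937851e+00  7.29927495e-02
 -8.20952468e+01 -4.43403671e+01]
```

View pics/side2.png

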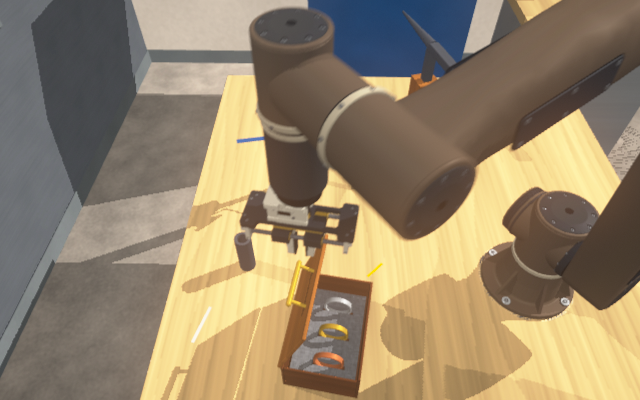

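The view shows the lid standing at about 1.2 rad. The bangles lie steel (338,305), brass (333,330) and copper (328,360), so brass is in the middle slot at about (0.513, 0.183). Next I'll turn 90°, drop in front of the lid and push it.

>>> apply_moves(targets=[{"dp": [-0.035, 0.007, 0], "yaw": 7}, {"dp": [-0.07, 0.014, 0], "yaw": 14}, {"dp": [-0.07, 0.014, 0], "yaw": 21}, {"dp": [-0.07, 0.014, 0], "yaw": 28}, {"dp": [-0.07, 0.014, 0], "yaw": 35}, {"dp": [-0.07, 0.014, 0], "yaw": 42}, {"dp": [-0.07, 0.014, 0], "yaw": 49}, {"dp": [-0.07, 0.014, 0], "yaw": 56}, {"dp": [-0.07, 0.014, 0], "yaw": 63}, {"dp": [-0.07, 0.014, 0], "yaw": 70}, {"dp": [-0.07, 0.014, -0.035], "yaw": 77}, {"dp": [-0.07, 0.014, -0.07], "yaw": 84}, {"dp": [-0.07, 0.014, -0.11], "yaw": 90}, {"dp": [-0.07, 0.014, -0.135], "yaw": 90}, {"dp": [-0.07, 0.014, -0.135], "yaw": 90}], grip=1)

```text
time_s: 7.08
tcp_pos: [0.5038, 0.1822, 0.2277]
eef_rot: [179.7, 0.4, -9.4]
contact_force: [-1.2, -0.2, 0.1]
gripper_width: 0.0005
gripper_force: 0.0
```

>>> apply_moves(targets=[{"dp": [0.015, -0.0025, 0], "yaw": 0}, {"dp": [0.03, -0.005, 0], "yaw": 0}, {"dp": [0.042, -0.007, 0], "yaw": 0}, {"dp": [0.052, -0.0085, 0], "yaw": 0}, {"dp": [0.062, -0.01, 0], "yaw": 0}, {"dp": [0.072, -0.012, 0], "yaw": 0}, {"dp": [0.082, -0.0135, 0], "yaw": 0}, {"dp": [0.09, -0.015, 0], "yaw": 0}, {"dp": [0.097, -0.016, 0], "yaw": 0}, {"dp": [0.1, -0.0165, 0], "yaw": 0}, {"dp": [0.1, -0.0165, 0], "yaw": 0}])

```text
time_s: 8.0
tcp_pos: [0.6079, 0.1671, 0.2331]
eef_rot: [180.0, 0.0, -9.4]
contact_force: [-0.8, -0.1, 0.0]
gripper_width: 0.0007
gripper_force: 0.0
```

>>> apply_moves(targets=[{"dp": [0.004, -0.0007, 0], "yaw": 0}, {"dp": [0.007, -0.0012, 0], "yaw": 0}, {"dp": [0.009, -0.0015, 0], "yaw": 0}, {"dp": [0.009, -0.0015, 0], "yaw": 0}])

```text
time_s: 8.33
tcp_pos: [0.6162, 0.1656, 0.2332]
eef_rot: [180.0, 0.0, -9.4]
contact_force: [-1.6, 0.0, -1.4]
gripper_width: 0.0009
gripper_force: 0.8
```

>>> apply_moves(targets=[{"dp": [0.003, -0.0005, 0], "yaw": 0}, {"dp": [0.006, -0.001, 0], "yaw": 0}, {"dp": [0.008, -0.0013, 0], "yaw": 0}, {"dp": [0.008, -0.0013, 0], "yaw": 0}])

```text
time_s: 8.67
tcp_pos: [0.6189, 0.1651, 0.2333]
eef_rot: [179.9, 0.6, -9.3]
contact_force: [-27.3, 8.0, 12.8]
gripper_width: 0.0006
gripper_force: 14.7
```

```bash
python3 - <<'E'
from h import *
c=cams.capture("side"); W=pts(c); z=W[...,2]
h=np.array([.607,.168]); cx=np.array([.9866,-.163]); cy=np.array([.163,.9866])
d=W[...,:2]-h; a=d@cx; b=d@cy
m=(z>.13)&(abs(b)<.12)&(a>-.1)&(a<.2)
hs=cv2.cvtColor(c["image"],cv2.COLOR_RGB2HSV); wood=m&(hs[...,1]>110)&(hs[...,0]<14)
for lo in np.arange(.1,.27,.02):
    k=wood&(z>lo)&(z<lo+.02)&(b>0.05); print(round(lo,2),k.sum(),np.median(a[k]) if k.any() else None)
save(c,"s3.png")
E
```

```text
0.1 0 None
0.12 5 0.0074051001028451816
0.14 10 0.011125292982376692
0.16 26 0.014370511456861659
0.18 19 0.018187561179971487
0.2 18 0.021520761992807128
0.22 25 0.025664977781209977
0.24 27 0.02893828069864591
0.26 1 0.03146527010083151
```

View pics/s3.png

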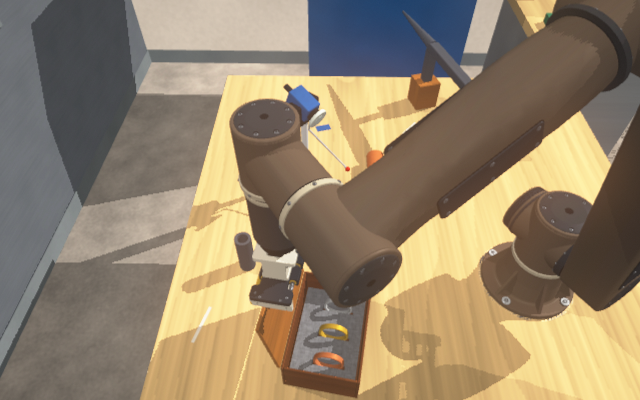

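The lid's slope measures 10.2° past upright (0.0035 m per 0.02 m of height) and the force has risen, so it is on the stop. The picture shows the brass bangle at (333,330). I'll back off and measure it.

>>> apply_moves(targets=[{"dp": [-0.02, 0.003, 0], "yaw": 0}, {"dp": [-0.05, 0.008, 0.0], "yaw": 0}, {"dp": [-0.09, 0.014, 0.01], "yaw": 0}, {"dp": [-0.112, 0.018, -0.01], "yaw": 0}, {"dp": [-0.112, 0.018, -0.04], "yaw": 0}, {"dp": [-0.112, 0.018, -0.04], "yaw": 0}], grip=0.2)

```text
time_s: 9.22
tcp_pos: [0.5097, 0.1819, 0.1906]
eef_rot: [179.9, 0.2, -9.3]
contact_force: [-1.4, -0.1, -1.4]
gripper_width: 0.0325
gripper_force: 0.0
```

```bash
python3 - <<'E'
from h import *
c=cams.capture("side"); W=pts(c); z=W[...,2]; print(get_state()["tcp_pos"])
hs=cv2.cvtColor(c["image"],cv2.COLOR_RGB2HSV)
m=(hs[...,0]>18)&(hs[...,0]<32)&(hs[...,1]>120)&(z>.04)&(z<.085)&(abs(W[...,0]-.5135)<.06)&(abs(W[...,1]-.183)<.05)
P=W[m]; cx=np.array([.9866,-.163]); cy=np.array([.163,.9866]); d=P[:,:2]-[.5135,.183]
print(len(P),P[:,2].max(),np.percentile(d@cx,[1,99]),np.percentile(d@cy,[2,50,98]))
t=P[:,2]>.072; print((d@cx)[t].mean(),(d@cy)[t].mean())
E
```

```text
[0.51132007 0.18206003 0.192674  ]
38 0.06866384254448506 [-0.03442389  0.03217733] [-0.00044055  0.00500849  0.0070537 ]
nan nan<stdin>:7: RuntimeWarning: Mean of empty slice.
  ret = ret.dtype.type(ret / rcount)
```

The ring spans ±33 mm along x and its near face is 5 to 6 mm off centre, so it stands where predicted. Descend and pinch.

>>> apply_moves(targets=[{"dp": [0, 0, -0.04], "yaw": 0}, {"dp": [0, 0, -0.075], "yaw": 0}, {"dp": [0, 0, -0.1], "yaw": 0}, {"dp": [0, 0, -0.118], "yaw": 0}, {"dp": [0, 0, -0.118], "yaw": 0}])

```text
time_s: 9.68
tcp_pos: [0.5122, 0.1816, 0.0731]
eef_rot: [179.8, 0.2, -9.4]
contact_force: [-0.4, -0.1, 0.1]
gripper_width: 0.0349
gripper_force: 0.0
```

>>> apply_moves(targets=[{"dp": [0, 0, 0], "yaw": 0}, {"dp": [0, 0, 0], "yaw": 0}, {"dp": [0, 0, 0], "yaw": 0}, {"dp": [0, 0, 0], "yaw": 0}, {"dp": [0, 0, 0], "yaw": 0}, {"dp": [0, 0, 0], "yaw": 0}], grip=1, squeeze=20)

```text
time_s: 10.18
tcp_pos: [0.5132, 0.1831, 0.077]
eef_rot: [-179.9, -0.1, -9.3]
contact_force: [0.5, 0.3, 6.8]
gripper_width: 0.0116
gripper_force: 20.0
```

Gripped. I'll lift clear, then set the ring on the bench beside the chest. The tool cannot tilt, so I need a grip across the ring's diameter, about which I can tip it by the camera's 0.365 rad.

>>> apply_moves(targets=[{"dp": [0, 0, 0.02], "yaw": 0}, {"dp": [0, 0, 0.045], "yaw": 0}, {"dp": [0, 0, 0.08], "yaw": 0}, {"dp": [0, 0, 0.115], "yaw": 0}, {"dp": [0, 0, 0.13], "yaw": 0}, {"dp": [0, 0, 0.13], "yaw": 0}, {"dp": [0, 0, 0.13], "yaw": 0}, {"dp": [0, 0, 0.13], "yaw": 0}, {"dp": [0, 0, 0.13], "yaw": 0}, {"dp": [-0.004, -0.03, 0.13], "yaw": 0}, {"dp": [-0.01, -0.07, 0.13], "yaw": 0}, {"dp": [-0.016, -0.11, 0.13], "yaw": 0}, {"dp": [-0.021, -0.15, 0.13], "yaw": 0}, {"dp": [-0.025, -0.19, 0.13], "yaw": 0}, {"dp": [-0.027, -0.223, 0.12], "yaw": 0}, {"dp": [-0.027, -0.223, 0.085], "yaw": 0}, {"dp": [-0.027, -0.223, 0.05], "yaw": 0}, {"dp": [-0.027, -0.223, 0.02], "yaw": 0}, {"dp": [-0.027, -0.223, 0.01], "yaw": 0}, {"dp": [-0.027, -0.223, 0.01], "yaw": 0}])

```text
time_s: 11.85
tcp_pos: [0.4823, -0.0415, 0.0817]
eef_rot: [179.8, 0.4, -9.4]
contact_force: [0.5, -0.0, -0.1]
gripper_width: 0.0111
gripper_force: 20.0
```

```bash
python3 - <<'E'
from h import *
c=cams.capture("side"); s=get_state(); W=pts(c); z=W[...,2]; print(s["tcp_pos"],s["gripper_width"],s["gripper_force"],s["contact_force"])
hs=cv2.cvtColor(c["image"],cv2.COLOR_RGB2HSV)
m=(hs[...,0]>18)&(hs[...,0]<32)&(hs[...,1]>140)&(z>.006)&(z<.1)&(abs(W[...,0]-.4866)<.05)&(abs(W[...,1]+.04)<.05)
v,u=np.nonzero(m); P=W[m]; print(len(P),P.min(0),P.max(0),np.median(P,0))
u0,v0=int(u.mean()),int(v.mean()); im=c["image"][max(0,v0-60):v0+60,u0-80:u0+80,::-1]
cv2.imwrite("pics/s4.png",cv2.resize(im,None,fx=4,fy=4,interpolation=cv2.INTER_CUBIC))
E
```

```text
[ 0.48368731 -0.04109454  0.08357255] 0.011296147441979284 19.99989476054907 [ 0.50632293 -0.73966543  0.00880214]Traceback (most recent call last):
  File "<stdin>", line 5, in <module>
    return umr_minimum(a, axis, None, out, keepdims, initial, where)
ValueError: zero-size array to reduction operation minimum which has no identity
```

The width and force say the ring is still held, but the arm hides it from the side view. Lower gently.

>>> apply_moves(targets=[{"dp": [0, 0, -0.005], "yaw": 0}, {"dp": [0, 0, -0.01], "yaw": 0}, {"dp": [0, 0, -0.013], "yaw": 0}, {"dp": [0, 0, -0.015], "yaw": 0}, {"dp": [0, 0, -0.016], "yaw": 0}, {"dp": [0, 0, -0.0165], "yaw": 0}, {"dp": [0, 0, -0.0165], "yaw": 0}, {"dp": [0, 0, -0.0165], "yaw": 0}, {"dp": [0, 0, -0.0165], "yaw": 0}])

```text
time_s: 12.65
tcp_pos: [0.4866, -0.0402, 0.0709]
eef_rot: [-180.0, -0.2, -9.3]
contact_force: [-2.0, 0.2, 12.8]
gripper_width: 0.0117
gripper_force: 20.0
```

>>> apply_moves(targets=[{"dp": [0, 0, 0.0003], "yaw": 0}, {"dp": [0, 0, 0.0006], "yaw": 0}, {"dp": [0, 0, 0.0006], "yaw": 0}], squeeze=5)

```text
time_s: 12.9
tcp_pos: [0.4863, -0.0402, 0.0708]
eef_rot: [-179.9, -0.2, -9.3]
contact_force: [-0.5, 0.5, 7.0]
gripper_width: 0.012
gripper_force: 5.0
```

>>> apply_moves(targets=[{"dp": [0, 0, 0], "yaw": 0}, {"dp": [0, 0, 0], "yaw": 0}, {"dp": [0, 0, 0], "yaw": 0}, {"dp": [0, 0, 0], "yaw": 0}, {"dp": [0, 0, 0.03], "yaw": 0}, {"dp": [0, 0, 0.07], "yaw": 0}, {"dp": [0, 0, 0.1], "yaw": 0}, {"dp": [0, 0, 0.1], "yaw": -7}, {"dp": [0, 0, 0.1], "yaw": -14}], grip=0.3)

```text
time_s: 13.65
tcp_pos: [0.4863, -0.0402, 0.1718]
eef_rot: [-179.8, -0.2, -23.7]
contact_force: [0.9, -0.5, -1.2]
gripper_width: 0.0307
gripper_force: 0.0
```

```bash
python3 - <<'E'
from h import *
for n in("side","top"):
    c=cams.capture(n); W=pts(c); z=W[...,2]
    hs=cv2.cvtColor(c["image"],cv2.COLOR_RGB2HSV)
    m=(hs[...,0]>15)&(hs[...,0]<35)&(hs[...,1]>120)&(z>.012)&(z<.1)&(abs(W[...,0]-.4866)<.1)&(abs(W[...,1]+.04)<.08)
    P=W[m]; print(n,len(P)); 
    if len(P): print(P.min(0),P.max(0),np.median(P,0))
    np.savez(n+"4.npz",**c)
c=np.load("side4.npz"); X=c["R"]@[.4866,-.04,.035]+c["t"]; u=int(X[0]/X[2]*c["fx"]+c["cx"]); v=int(X[1]/X[2]*c["fy"]+c["cy"]); print(u,v)
cv2.imwrite("pics/s5.png",cv2.resize(c["image"][v-70:v+50,u-80:u+80,::-1],None,fx=4,fy=4,interpolation=cv2.INTER_CUBIC))
E
```

```text
side 169
[ 0.45175569 -0.05051344  0.0130082 ] [ 0.51891749 -0.02797298  0.0752006 ] [ 0.48275696 -0.0390753   0.05833356]
top 29
[ 0.45097965 -0.03934076  0.03769633] [ 0.46963507 -0.03000208  0.06928728] [ 0.45894139 -0.03356041  0.05385479]
342 256
```

View pics/s5.png

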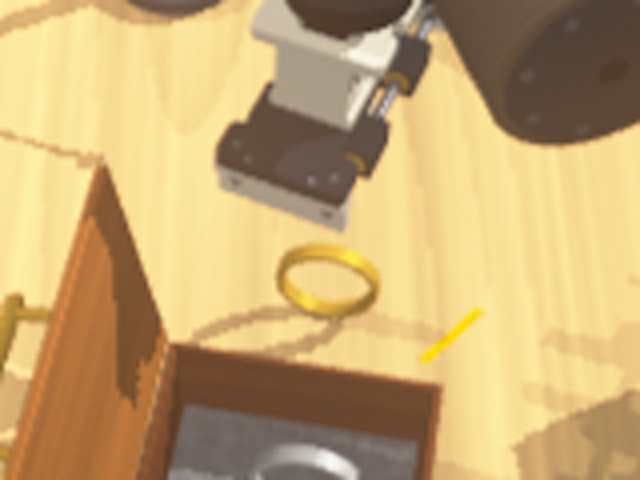

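The crop shows the ring standing upright on the bench at (328,281), spanning x 0.452 to 0.519. I'll turn to a diametral grip.

>>> apply_moves(targets=[{"dp": [0, 0, 0], "yaw": -7}, {"dp": [0, 0, 0], "yaw": -14}, {"dp": [0, 0, 0], "yaw": -21}, {"dp": [0, 0, 0], "yaw": -28}, {"dp": [0, 0, 0], "yaw": -35}, {"dp": [0, 0, 0], "yaw": -42}, {"dp": [0, 0, 0], "yaw": -49}, {"dp": [0, 0, 0], "yaw": -56}, {"dp": [0, 0, 0], "yaw": -63}, {"dp": [0, 0, 0], "yaw": -70}, {"dp": [0, 0, 0], "yaw": -76}, {"dp": [0, 0, 0], "yaw": -76}, {"dp": [0, 0, 0], "yaw": -76}], grip=-1)

```text
time_s: 14.83
tcp_pos: [0.4849, -0.0406, 0.1691]
eef_rot: [179.9, -0.0, -99.0]
contact_force: [-0.4, -0.2, -0.5]
gripper_width: 0.0874
gripper_force: 0.0
```

>>> apply_moves(targets=[{"dp": [0, 0, -0.03], "yaw": -0.4}, {"dp": [0, 0, -0.055], "yaw": -0.4}, {"dp": [0, 0, -0.08], "yaw": -0.4}, {"dp": [0, 0, -0.1], "yaw": -0.4}, {"dp": [0, 0, -0.115], "yaw": -0.4}, {"dp": [0, 0, -0.13], "yaw": -0.4}, {"dp": [0, 0, -0.13], "yaw": -0.4}])

```text
time_s: 15.42
tcp_pos: [0.4832, -0.041, 0.0369]
eef_rot: [179.7, -0.1, -99.5]
contact_force: [-0.8, -0.9, 0.4]
gripper_width: 0.0876
gripper_force: 0.0
```

>>> apply_moves(targets=[{"dp": [0, 0, 0], "yaw": 0}, {"dp": [0, 0, 0], "yaw": 0}, {"dp": [0, 0, 0], "yaw": 0}, {"dp": [0, 0, 0], "yaw": 0}, {"dp": [0, 0, 0], "yaw": 0}, {"dp": [0, 0, 0], "yaw": 0}], grip=1, squeeze=12)

```text
time_s: 15.92
tcp_pos: [0.4858, -0.0403, 0.0406]
eef_rot: [-179.9, 0.0, -99.7]
contact_force: [-0.9, 0.3, 7.1]
gripper_width: 0.0683
gripper_force: 12.0
```

Held across the diameter (68 mm). Now lift and move beside the chest's -y wall, with the ring's bottom just below the rim.

>>> apply_moves(targets=[{"dp": [0, 0, 0.02], "yaw": 0.2}, {"dp": [0, 0, 0.055], "yaw": 0.4}, {"dp": [0, 0, 0.09], "yaw": 0.4}, {"dp": [-0.004, 0.02, 0.12], "yaw": 0.4}, {"dp": [-0.01, 0.05, 0.13], "yaw": 0.4}, {"dp": [-0.017, 0.0787, 0.13], "yaw": 0.4}, {"dp": [-0.017, 0.0787, 0.11], "yaw": 0.4}, {"dp": [-0.017, 0.0787, 0.09], "yaw": 0.4}, {"dp": [-0.017, 0.0787, 0.08], "yaw": 0.4}, {"dp": [-0.017, 0.0787, 0.08], "yaw": 0.4}, {"dp": [-0.017, 0.0787, 0.08], "yaw": 0.4}])

```text
time_s: 16.83
tcp_pos: [0.4679, 0.0381, 0.1196]
eef_rot: [180.0, -0.0, -99.3]
contact_force: [0.6, 0.4, -0.4]
gripper_width: 0.0686
gripper_force: 12.0
```

```bash
cat > ring.py <<'E'
from h import *
s=get_state(); p=s["tcp_pos"]; print(p,s["eef_rot"],s["contact_force"],s["gripper_width"],s["gripper_force"])
c0=p-[0,0,.006]
for n in("side","top"):
    c=cams.capture(n); W=pts(c)
    hs=cv2.cvtColor(c["image"],cv2.COLOR_RGB2HSV)
    m=(hs[...,0]>15)&(hs[...,0]<35)&(hs[...,1]>110)&(np.linalg.norm(W-c0,axis=-1)<.045)&(W[...,2]>.01)
    P=W[m]; print(n,len(P))
    if len(P)>20:
        U,S,V=np.linalg.svd(P-P.mean(0),full_matrices=False); a=V[2]*np.sign(V[2][2]); print(" mean",P.mean(0)-c0,"axis",a,"sv",S,"elev",np.arcsin(a[2]),"azim",np.degrees(np.arctan2(a[1],a[0])))
    v,u=np.nonzero(m); c["image"][~m]//=1; save(c,"r_%s_%d.png"%(n,s["time_s"]*100))
    if len(P): print(" px",u.mean(),v.mean())
E
python3 ring.py
```

```text
[0.46788922 0.03805048 0.11961409] [ 1.79953110e+02 -3.94421509e-02 -9.93496476e+01] [ 0.61705663  0.44240589 -0.44327362] 0.06860964631128491 12.00004821908351
side 232
 mean [-0.00025131  0.00365954 -0.006313  ] axis [0.16707164 0.98206741 0.08735368] sv [0.34724879 0.31855554 0.11920421] elev 0.0874651623639278 azim 80.3451402071117
 px 352.39224137931035 266.57327586206895
top 2
 px 273.0 233.5
```

The ring hangs upright beside the wall, with an apparent elevation of 0.09 (viewing bias). Now push it 28 mm against the rim to tip it.

>>> apply_moves(targets=[{"dp": [0.0016, 0.01, 0], "yaw": 0}, {"dp": [0.0025, 0.015, 0], "yaw": 0}, {"dp": [0.003, 0.018, 0], "yaw": 0}, {"dp": [0.0035, 0.021, 0], "yaw": 0}, {"dp": [0.004, 0.024, 0], "yaw": 0}, {"dp": [0.0043, 0.026, 0], "yaw": 0}, {"dp": [0.0046, 0.0276, 0], "yaw": 0}, {"dp": [0.0046, 0.0276, 0], "yaw": 0}, {"dp": [0.0046, 0.0276, 0], "yaw": 0}])

```text
time_s: 17.68
tcp_pos: [0.4727, 0.0658, 0.1197]
eef_rot: [180.0, 0.0, -99.4]
contact_force: [-0.9, -2.5, 2.0]
gripper_width: 0.0687
gripper_force: 12.0
```

```bash
python3 ring.py
```

```text
[0.4727388  0.06580258 0.11968486] [ 1.79997720e+02  6.78361798e-04 -9.93598771e+01] [-0.86567034 -2.49454644  1.99666732] 0.06870031917357643 12.000089986431703
side 219
 mean [-0.00026186 -0.00115511 -0.00454797] axis [-0.15903972 -0.92973096  0.33212455] sv [0.34882686 0.31102283 0.05239916] elev 0.33855509055983535 azim -99.7070592868112
 px 350.675799086758 274.1095890410959
top 8
 px 261.375 231.625
```

The axis now rises 0.34 rad toward azimuth -99.7°; the camera needs 0.365. I'll lift, turn +58° and carry it to the focus, first stopping 40 mm above.

>>> apply_moves(targets=[{"dp": [-0.001, -0.008, 0.004], "yaw": 0}, {"dp": [-0.003, -0.02, 0.02], "yaw": 0}, {"dp": [-0.005, -0.03, 0.05], "yaw": 0}, {"dp": [-0.007, -0.04, 0.085], "yaw": 5}, {"dp": [-0.009, -0.055, 0.12], "yaw": 11}, {"dp": [-0.011, -0.085, 0.14], "yaw": 17}, {"dp": [-0.013, -0.12, 0.14], "yaw": 23}, {"dp": [-0.015, -0.155, 0.14], "yaw": 29}, {"dp": [-0.016, -0.19, 0.14], "yaw": 35}, {"dp": [-0.016, -0.225, 0.14], "yaw": 41}, {"dp": [-0.016, -0.255, 0.14], "yaw": 47}, {"dp": [-0.016, -0.28, 0.14], "yaw": 53}, {"dp": [-0.016, -0.298, 0.14], "yaw": 58.1}, {"dp": [-0.016, -0.306, 0.14], "yaw": 58.1}, {"dp": [-0.016, -0.306, 0.14], "yaw": 58.1}, {"dp": [-0.016, -0.306, 0.14], "yaw": 58.1}], squeeze=16)

```text
time_s: 19.12
tcp_pos: [0.4565, -0.2402, 0.2595]
eef_rot: [-180.0, 0.0, -41.5]
contact_force: [0.3, -0.1, -0.9]
gripper_width: 0.0682
gripper_force: 16.0
```

```bash
python3 ring.py; ls -t pics | head -2
```

```text
[ 0.4565458  -0.24023836  0.25947036] [-1.79975155e+02  2.14869892e-02 -4.14696976e+01] [ 0.33056076 -0.06497686 -0.89242838] 0.06817248640676081 15.999790807327372
side 119
 mean [-0.00913295 -0.01534202 -0.00944863] axis [ 0.73503074 -0.58673336  0.33981433] sv [0.22015553 0.13425306 0.04088364] elev 0.34671947140650494 azim -38.59838236472244
 px 360.06722689075633 143.6890756302521
top 0
r_top_1911.png
r_side_1911.png
```

Axis elevation is 0.347 at azimuth about -40°, still as wanted. Lower to the focus and look.

>>> apply_moves(targets=[{"dp": [0, 0, -0.012], "yaw": 0}, {"dp": [0, 0, -0.024], "yaw": 0}, {"dp": [0, 0, -0.034], "yaw": 0}, {"dp": [0, 0, -0.042], "yaw": 0}, {"dp": [0, 0, -0.042], "yaw": 0}, {"dp": [0, 0, -0.042], "yaw": 0}, {"dp": [0, 0, -0.042], "yaw": 0}])

```text
time_s: 19.8
tcp_pos: [0.4572, -0.2402, 0.2182]
eef_rot: [-180.0, -0.0, -41.2]
contact_force: [-0.1, 0.2, -0.6]
gripper_width: 0.0685
gripper_force: 16.0
```

```bash
python3 ring.py; python3 - <<'E'
import cv2,glob
f=sorted(glob.glob("pics/r_side_*.png"))[-1]; i=cv2.imread(f)
cv2.imwrite("pics/fin.png",cv2.resize(i[60:260,240:440],None,fx=3,fy=3,interpolation=cv2.INTER_CUBIC))
E
```

```text
[ 0.45723486 -0.24015207  0.21820182] [-1.79989004e+02 -4.24506949e-02 -4.12459877e+01] [-0.10283871  0.22797851 -0.63883625] 0.06853125903070358 15.999877449357882
side 102
 mean [-0.00964952 -0.01561369 -0.01033398] axis [ 0.72985818 -0.59272784  0.34055945] sv [0.20334907 0.11944659 0.03268329] elev 0.3475118470306163 azim -39.08052493663766
 px 358.9019607843137 155.49019607843138
top 0
```

View pics/fin.png

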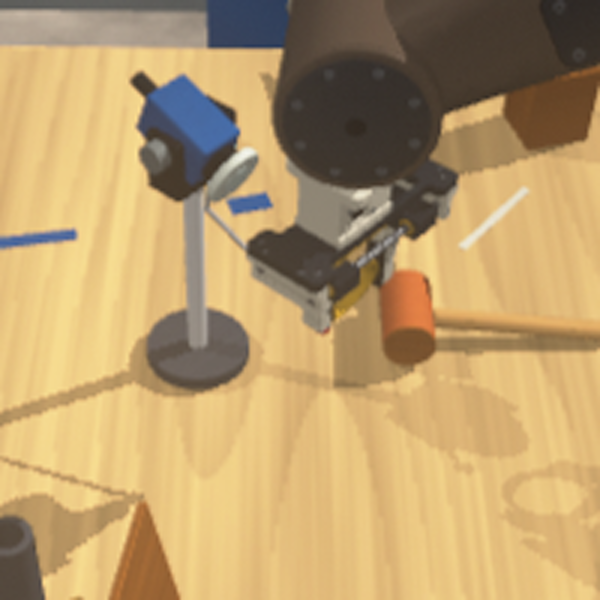

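The picture shows the ring in the fingers at (350,290), facing the camera head, with the bead just below at (325,328) and clear of the stand. Position, tilt and azimuth match the focus, so I'm handing in.

```bash
python3 -c "
from plant import r
print(r.close_job())"
```

```text
the job is handed in; nothing more can be done
None
```

The job is handed in, but the hand-in gave no verdict: the lid is open on its stop, and the brass bangle is held still at the measured focus point, its axis about 0.02 to 0.04 rad from the line of sight by my measurements.

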